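Pump up the single-cup tile lifter

ROBOT

A 7-joint arm with a two-finger parallel gripper is mounted at the origin on the work surface. World frame = base frame: x ahead of the robot, y to its left, z up, the work surface at z = 0. Lengths are in m, angles in rad, forces in N, time in s.
With the tool pointing down it reaches from about 0.425 to 0.875 m from the base axis. Payload 9.9 kg.
Tool frame: the origin (TCP) lies between the finger pads; the fingertips stand 14 mm ahead of it and the grasp point (between the pads) lies 5 mm behind it; z points along the fingers, y is the line along which they close (so a half turn about z gives the same grasp; the last joint's range is limited). The gripper opens to 85 mm and grips with 20 to 120 N. Pads are 22 mm wide; open, the fingers measure 114 mm over their backs; the gripper's body (76 mm by 85 mm) begins 54 mm behind the grasp point. The pads swing forward as they close: fully open they stand 13 mm farther back than shut.
Start: joints at [1.107, 0.576, 0.025, 1.437, -0.015, 1.129, -0.057], TCP at [0.25, -0.627, 0.245] pointing down, gripper open.
Joint ranges: [-2.76, 2.76], [-0.34, 2.15], [-1.52, 1.57], [0.19, 2.46], [-1.09, 4.23], [0.17, 1.99], [-2.82, 2.82]. Speed limits (rad/s): [2.22, 2.22, 3.01, 3.01, 3.14, 3.14, 3.14].

INTERFACE

Orientations are given as a rotation vector (axis times angle).
In Python, from rig import bot gives the robot as it stands.
- The arm moves only by the shell command python3 -m handwheel 'ROWS' [FORCE]. ROWS is JSON, a list of rows, each an object of numbers: "gripper": the closure, from -1 (fully open) to 1 (shut); "x", "y", "z": the shift along the world's x, y, z in units of 0.03 m (1.0 is 0.03 m); "roll": the turn about the world's z in units of 0.12 rad (1.0 is 0.12 rad). In form: [{"gripper": .., "x": .., "y": .., "z": .., "roll": ..}, ...]. A call has 1 to 20 rows; each row shifts and turns the commanded pose from where the row before left it; what a row does not reach is not made up. A row lasts 1/8 s, in which the tool goes at most 62.5 mm and 10.7 degrees, less where a joint would pass 70% of its speed; a pose out of reach is approached as far as the arm can. A call with a number of a shift or a turn outside -1 to 1 is refused whole. A call with a gripper value outside its range is refused whole. The fingers move at their own pace and stop on an object; FORCE is the grip in N (left out, the last holds). Time passes only in rows, so rows that do not move let the fingers close. It gives the time, the measured TCP pose, the force, the opening and the grip force at its end, in the units of the state.
- bot.read_state(): the state, without advancing time (a new reading comes with each control period).
- bot.get_image(name): name is "scene" or "top" or "wrist"; returns a dict with "color" (384x512x3 uint8, red, green, blue), "camera_matrix" (3x3 intrinsics, pixels), "camera_from_world" (4x4, takes a point from world to camera coordinates); the wrist camera has in their place "hand_eye" (4x4, takes a point from camera to tool coordinates, whose origin is the TCP and whose axes are the flange's). Camera axes: x right, y up, looking along -z (the intrinsics and any distortion apply to the point x, -y, -z); pixel columns grow to the right and rows downward; lengths in m; the calibration is good to about 2 mm. The wrist camera is an equidistant fisheye: a pixel r from the principal point sees the ray r / f radians off the axis. A picture is of the moment at which its call begins: read the wrist's pose just before it. There is no depth.
- bot.hand_in(): hands the job in; it is judged then, once.
The state is a dict: "clock": time; "qpos": joint angles; "joint_velocities": joint speeds; "joint_efforts": joint torques, N m; "tcp_pos": TCP position; "ee_rot": TCP orientation; "contact_force": force on the tool from outside, world axes, zero at the start; "wrist_torque": the same for the moment, N m; "width": finger opening in m; "gripper_force": force on a finger pad.
Only numpy, scipy, OpenCV 4.12 (cv2) and the standard library are available. Lean on these libraries where they do the work, as an engineer would, in place of code of your own. Each camera call takes 0.05 s, during which the arm holds its last target. There are 200 camera calls.

TASK

Two vacuum tile lifters stand on their tiles. On the one with the single big suction cup, press the sprung pump lever right down exactly three times, letting it come all the way up after each press, so that the gauge pointer finishes on the third mark after its starting mark. Do not press the lever of the lifter with two cups.

Things in the scene. Friction and masses are not known exactly. Their poses are not given: they have to be found in the camera images.
- lifter_pad (a point): Top centre of the steel thumb pad (38 mm along the lever, 44 across, 7 thick) of the pump lever on the lifter with ONE big cup (132 mm), fixed on a 200 mm tile. Lever up: pad centre 106 mm above the table, point z vertical, +x level from pad to pump housing (97 mm tall), +y left of that; the frame turns with the lever. Pad slopes 10 deg up at its outer end; free space below it.
- lifter_lever (a joint): Pump lever of the one-cup lifter: 0 = up, where its spring returns it in about 0.3 s; 0.36 rad = right down on its stop, pad centre 36 mm lower (almost straight down). Pivot: level axis along point y, 98 mm in +x from the pad centre, 85 mm above the table. Pressed slowly the pad takes 5 N (top) to 8 N (bottom). 88 mm beyond the pivot is a carrying handle, top 123 mm above the table.
- lifter_pointer (a joint): Dark gauge pointer on the white scale on the one-cup lifter's housing, in m: 0 at the start, on the first of six marks. A ratchet moves it one mark (0.010) towards point +y during each full stroke; it stays there as the lever rises and never goes back. The third mark after the start (0.030) is the longer line. A stroke under 0.30 rad does not count.
- twin_lever (a joint): The same kind of lever on the other lifter, which stands on TWO smaller cups (82 mm each) side by side on its own tile: 0 = up, grows as pressed. Leave alone.

How it is judged:
On the way, in this order (a step that is already met when the one before it is completed fails the run):
1. lever pressed right down, first time (value of joint lifter_lever above 0.3 rad), for 0.05 s.
2. lever back up (value of joint lifter_lever below 0.06 rad), for 0.05 s.
3. lever pressed right down, second time (value of joint lifter_lever above 0.3 rad), for 0.05 s.
4. lever back up (value of joint lifter_lever below 0.06 rad), for 0.05 s.
5. lever pressed right down, third time (value of joint lifter_lever above 0.3 rad), for 0.05 s.
At the end, for the whole second after the job is handed in: The single-cup lifter's pointer stands within 4.5 mm of the third mark after its start (0.030 m), and its lever is back up (below 0.06 rad) (value of joint lifter_pointer between 0.0255 and 0.0345 m and value of joint lifter_lever below 0.06 rad); the robot touches nothing.
It fails at once if the twin-cup lifter's lever is pressed (value of joint twin_lever above 0.08 rad).
It also fails if it takes over 40 s, if anything falls off the work surface, if the arm or the gripper's body presses on something with over 40 N, if the wrist force passes 120 N, or if a joint passes its speed limit or range.

## Working session

There is one attempt and no reset: what is moved stays moved. The work goes in short steps, Python scripts to look and compute and a shell command to move; the robot and the scene stay as the last step left them, time stands still between calls to the robot, and variables do not carry over. Pictures are saved under pics/ and viewed, at most 10 in all, crops included, and the job is handed in when it is done.

```bash
mkdir -p pics; python3 - <<'E'
from rig import bot
import cv2
s=bot.read_state();print(s)
for n in("scene","top"):
    i=bot.get_image(n);cv2.imwrite(f"pics/{n}0.png",cv2.resize(i["color"][:,:,::-1],None,fx=1.5,fy=1.5,interpolation=cv2.INTER_CUBIC))
    print(n,i["camera_matrix"],i["camera_from_world"])
E
```

```text
{'clock': 0.0, 'qpos': array([ 1.10718215,  0.57656411,  0.02483009,  1.43793594, -0.01497588,
        1.12896966, -0.05646301]), 'joint_velocities': array([-8.91610152e-05, -2.92079465e-04,  6.89539054e-05,  7.64692000e-04,
        8.01327030e-04,  9.71041421e-04, -7.84738497e-04]), 'joint_efforts': array([-3.50747068e-04, -7.65766382e+01,  2.25056849e+00, -2.85973763e+01,
        1.55092118e-02,  1.26202256e-02, -2.74286373e-05]), 'tcp_pos': array([ 0.25010001, -0.62648884,  0.24441095]), 'ee_rot': array([-3.08347482e+00, -5.92864616e-01,  6.60764593e-04]), 'contact_force': array([ 0.70346625,  0.2522355 , -0.23693961]), 'wrist_torque': array([-0.02831215, -0.04407357,  0.0076903 ]), 'gripper_force': 0.0, 'width': 0.08505640605218351}
scene [[373.33793251   0.         256.78827552]
 [  0.         373.33793251 188.35675641]
 [  0.           0.           1.        ]] [[ 0.052041    0.99864165 -0.00256859  0.00338538]
 [-0.72339073  0.03947015  0.68930977  0.33439235]
 [ 0.68847483 -0.03401428  0.72446217 -1.37671615]
 [ 0.          0.          0.          1.        ]]
top [[372.98429768   0.         256.28800887]
 [  0.         372.98429768 187.13481981]
 [  0.           0.           1.        ]] [[-0.02126888 -0.99975362 -0.00635053 -0.03135402]
 [ 0.98614374 -0.02202379  0.1644247  -0.5999293 ]
 [-0.16452405 -0.0027654   0.9863692  -0.79978307]
 [ 0.          0.          0.          1.        ]]
```

View pics/scene0.png

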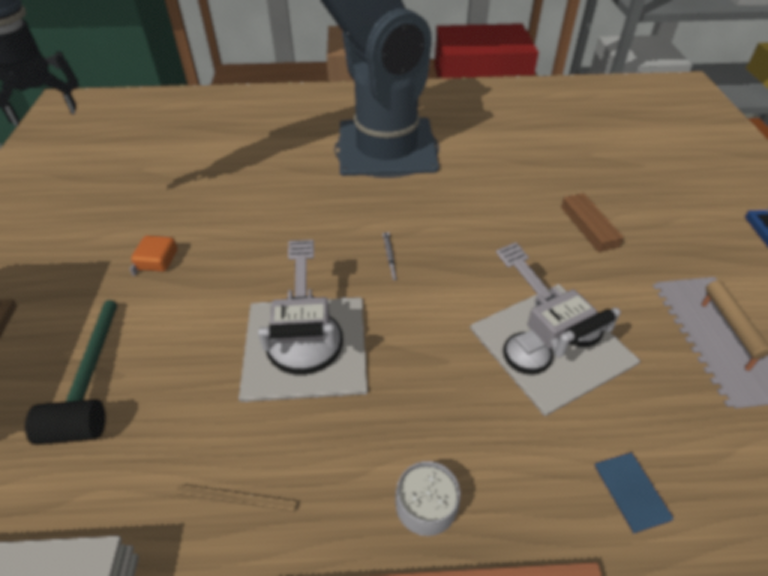

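View pics/top0.png

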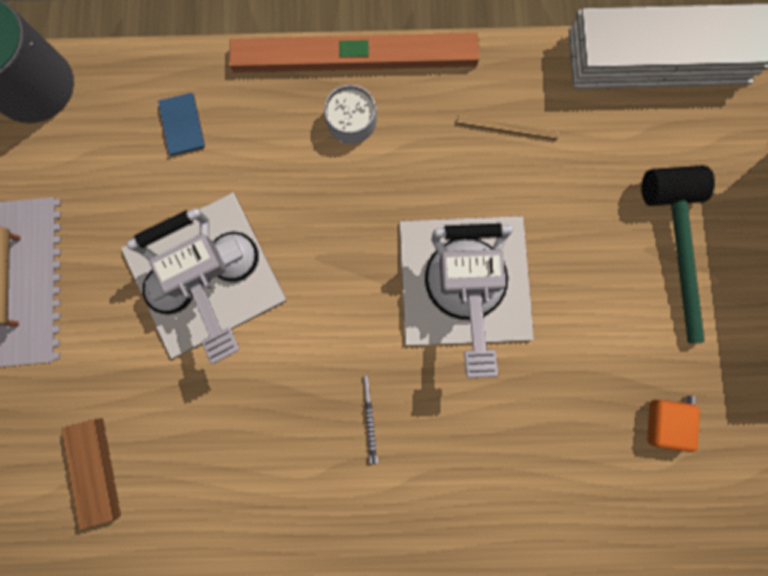

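Both pictures show the one-cup lifter at the robot's right side (top camera's pad at about (481,363) of the enlarged picture, scene's at (301,249)). The lever points towards the robot, and the twin lifter is well off to the left.

```bash
python3 - <<'E'
from rig import bot
import numpy as np
from scipy.spatial.transform import Rotation as R
px={"top":{"pad":(481,363),"piv":(475,297)},"scene":{"pad":(301,249)}}
rays=[]
for n in px:
    i=bot.get_image(n);K=i["camera_matrix"];T=i["camera_from_world"]
    o=-T[:3,:3].T@T[:3,3]
    for k,(u,v) in px[n].items():
        d=np.linalg.inv(K)@[u/1.5,v/1.5,1];d=T[:3,:3].T@(d*[1,-1,-1])
        z=.106 if k=="pad" else .09
        print(n,k,o+d*(z-o[2])/d[2])
        if k=="pad": rays.append((o,d/np.linalg.norm(d)))
A=sum(np.eye(3)-np.outer(d,d) for o,d in rays);b=sum((np.eye(3)-np.outer(d,d))@o for o,d in rays)
print("tri",np.linalg.solve(A,b)); s=bot.read_state();print(s["tcp_pos"],R.from_rotvec(s["ee_rot"]).as_matrix())
E
```

```text
top pad [ 0.47156373 -0.17540682  0.106     ]
top piv [ 0.56572655 -0.17408817  0.09      ]
scene pad [ 0.47367114 -0.17349925  0.106     ]
tri [ 0.47158738 -0.17474674  0.10422742]
[ 0.25011858 -0.62666301  0.24473791] [[ 9.28748591e-01  3.70709899e-01 -4.74136608e-04]
 [ 3.70710193e-01 -9.28748092e-01  9.66923198e-04]
 [-8.19054695e-05 -1.07379583e-03 -9.99999420e-01]]
```

Both views agree: pad at about (0.472, -0.1745, 0.105), which is the stated height, with the pivot ~95–98 mm ahead in +x. Next I move above it with the gripper shut.

```bash
python3 -m handwheel '[{"gripper":1,"x":0.46,"y":0.94,"roll":-0.2},{"gripper":1,"x":0.46,"y":0.94,"roll":-0.2},{"gripper":1,"x":0.46,"y":0.94,"roll":-0.2},{"gripper":1,"x":0.46,"y":0.94,"roll":-0.2},{"gripper":1,"x":0.46,"y":0.94,"roll":-0.2},{"gripper":1,"x":0.46,"y":0.94,"roll":-0.2},{"gripper":1,"x":0.46,"y":0.94,"roll":-0.2},{"gripper":1,"x":0.46,"y":0.94,"roll":-0.2},{"gripper":1,"x":0.46,"y":0.94,"roll":-0.2},{"gripper":1,"x":0.46,"y":0.94,"roll":-0.2},{"gripper":1,"x":0.46,"y":0.94,"roll":-0.2},{"gripper":1,"x":0.46,"y":0.94,"roll":-0.2},{"gripper":1,"x":0.46,"y":0.94,"roll":-0.2},{"gripper":1,"x":0.46,"y":0.94,"roll":-0.2},{"gripper":1,"x":0.46,"y":0.94,"roll":-0.2},{"gripper":1,"x":0.46,"y":0.94,"roll":-0.2},{"gripper":1,"z":-0.5},{"gripper":1,"z":-0.5},{"gripper":1},{"gripper":1}]' 40
python3 - <<'E'
from rig import bot
import cv2,numpy as np
s=bot.read_state();print(s["clock"],s["tcp_pos"],s["ee_rot"],s["contact_force"])
i=bot.get_image("wrist");print(i["camera_matrix"],i["hand_eye"])
a=i["color"][:,:,::-1];b=cv2.resize(bot.get_image("scene")["color"][110:260,130:290,::-1],(410,384))
cv2.imwrite("pics/w1.png",cv2.resize(np.hstack([a,b]),(800,333)))
E
```

```text
0.2 [ 0.25011858 -0.62666301  0.24473791] [-3.08410406e+00 -5.92772269e-01  4.44560820e-04] [ 0.4578151  -1.34513001 -0.3096757 ]
[[297.31863964   0.         252.13075206]
 [  0.         297.31863964 194.90768929]
 [  0.           0.           1.        ]] [[-4.07543096e-04  9.51111114e-01  3.08848639e-01  7.81188684e-02]
 [ 9.99999914e-01  4.12180086e-04  5.02317230e-05  1.07930939e-03]
 [-7.95253087e-05  3.08848633e-01 -9.51111200e-01 -1.28688911e-01]
 [ 0.00000000e+00  0.00000000e+00  0.00000000e+00  1.00000000e+00]]invalid input at $[0]: expected keys gripper, x, y, z, roll
```

View pics/w1.png

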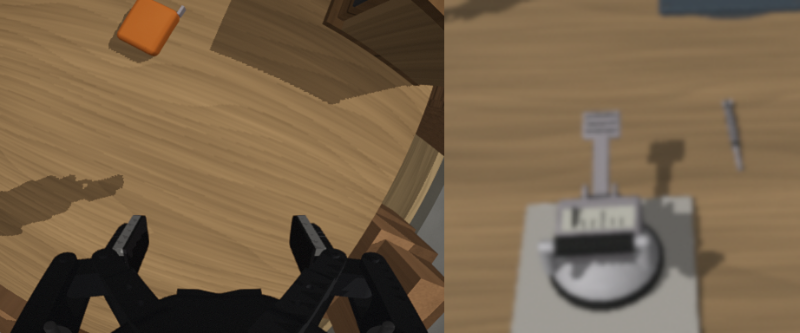

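The call was refused because every key is required, so the arm hasn't moved. The picture shows the open gripper over bare table and the start pointer on the left mark. I'll repeat the move with full rows.

```bash
python3 -m handwheel '[{"gripper":1,"x":0.46,"y":0.94,"z":0,"roll":-0.2},{"gripper":1,"x":0.46,"y":0.94,"z":0,"roll":-0.2},{"gripper":1,"x":0.46,"y":0.94,"z":0,"roll":-0.2},{"gripper":1,"x":0.46,"y":0.94,"z":0,"roll":-0.2},{"gripper":1,"x":0.46,"y":0.94,"z":0,"roll":-0.2},{"gripper":1,"x":0.46,"y":0.94,"z":0,"roll":-0.2},{"gripper":1,"x":0.46,"y":0.94,"z":0,"roll":-0.2},{"gripper":1,"x":0.46,"y":0.94,"z":0,"roll":-0.2},{"gripper":1,"x":0.46,"y":0.94,"z":0,"roll":-0.2},{"gripper":1,"x":0.46,"y":0.94,"z":0,"roll":-0.2},{"gripper":1,"x":0.46,"y":0.94,"z":0,"roll":-0.2},{"gripper":1,"x":0.46,"y":0.94,"z":0,"roll":-0.2},{"gripper":1,"x":0.46,"y":0.94,"z":0,"roll":-0.2},{"gripper":1,"x":0.46,"y":0.94,"z":0,"roll":-0.2},{"gripper":1,"x":0.46,"y":0.94,"z":0,"roll":-0.2},{"gripper":1,"x":0.46,"y":0.94,"z":0,"roll":-0.2},{"gripper":1,"x":0,"y":0,"z":-0.8,"roll":0},{"gripper":1,"x":0,"y":0,"z":-0.8,"roll":0},{"gripper":1,"x":0,"y":0,"z":0,"roll":0},{"gripper":1,"x":0,"y":0,"z":0,"roll":0}]' 40
python3 - <<'E'
from rig import bot
import cv2,numpy as np
s=bot.read_state();print(s["clock"],s["tcp_pos"],s["ee_rot"],s["contact_force"])
a=bot.get_image("wrist")["color"][:,:,::-1];b=cv2.resize(bot.get_image("scene")["color"][110:260,130:290,::-1],(410,384))
cv2.imwrite("pics/w2.png",cv2.resize(np.hstack([a,b]),(800,333)))
E
```

```text
clock: 2.8
tcp_pos: [0.4714, -0.1759, 0.198]
ee_rot: [3.141, -0.007, 0.001]
contact_force: [0.4, 0.3, -0.2]
width: 0.0002
gripper_force: 0.0
2.8 [ 0.47139632 -0.17593742  0.19803156] [ 3.14138837e+00 -7.08036314e-03  1.15921954e-03] [ 0.41762541  0.31067128 -0.20621257]
```

View pics/w2.png

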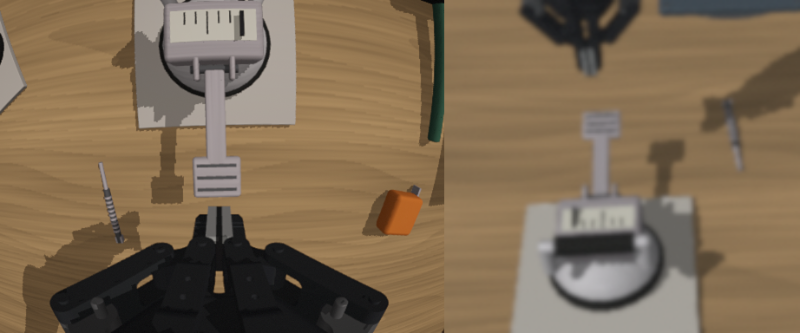

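The wrist view shows the shut fingers in line with the pad (pad at (217,177), fingers at column 219), lever up. Next is the first press.

```bash
python3 -m handwheel '[{"gripper":1,"x":0,"y":0.02,"z":-0.8,"roll":0},{"gripper":1,"x":0,"y":0.02,"z":-0.8,"roll":0},{"gripper":1,"x":0,"y":0,"z":-0.8,"roll":0},{"gripper":1,"x":0,"y":0,"z":-0.27,"roll":0},{"gripper":1,"x":0,"y":0,"z":-0.27,"roll":0},{"gripper":1,"x":0,"y":0,"z":-0.27,"roll":0},{"gripper":1,"x":0,"y":0,"z":-0.27,"roll":0},{"gripper":1,"x":0,"y":0,"z":-0.27,"roll":0},{"gripper":1,"x":0,"y":0,"z":0,"roll":0},{"gripper":1,"x":0,"y":0,"z":0,"roll":0}]'
python3 - <<'E'
from rig import bot
import cv2,numpy as np
a=bot.get_image("wrist")["color"][:,:,::-1];b=cv2.resize(bot.get_image("scene")["color"][110:260,130:290,::-1],(410,384))
cv2.imwrite("pics/w3.png",cv2.resize(np.hstack([a,b]),(800,333)))
E
```

```text
clock: 4.15
tcp_pos: [0.4713, -0.1748, 0.0861]
ee_rot: [3.141, -0.007, 0.001]
contact_force: [-3.4, 1.4, 8.5]
width: 0.0
gripper_force: 4.4
```

View pics/w3.png

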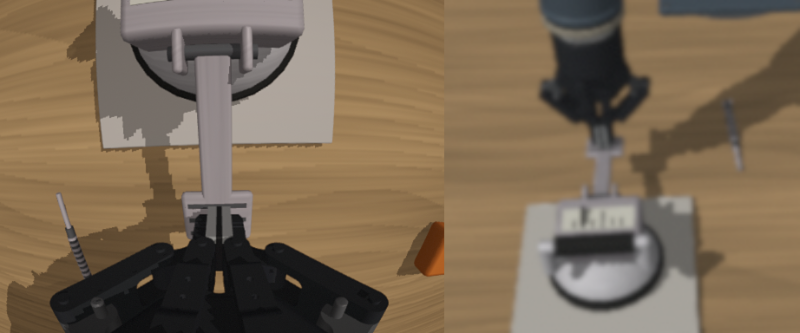

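The fingertips are on the pad, the lever is down, and the pointer has moved to the second mark (about column 585 in the scene crop). I'll push slightly further to feel the stop.

```bash
python3 -m handwheel '[{"gripper":1,"x":0,"y":0,"z":-0.1,"roll":0},{"gripper":1,"x":0,"y":0,"z":0,"roll":0}]'
```

```text
clock: 4.5
tcp_pos: [0.4714, -0.1749, 0.0852]
ee_rot: [3.141, -0.008, 0.004]
contact_force: [-10.7, 4.9, 41.6]
width: 0.0002
gripper_force: 21.1
```

The force rose sharply to 41 N, so the stop is at TCP z ≈ 0.0855. Now I'll lift clear and check.

```bash
python3 -m handwheel '[{"gripper":1,"x":0,"y":0,"z":0.4,"roll":0},{"gripper":1,"x":0,"y":0,"z":0.7,"roll":0},{"gripper":1,"x":0,"y":0,"z":0.8,"roll":0},{"gripper":1,"x":0,"y":0,"z":0,"roll":0},{"gripper":1,"x":0,"y":0,"z":0,"roll":0},{"gripper":1,"x":0,"y":0,"z":0,"roll":0}]'
python3 - <<'E'
from rig import bot
import cv2,numpy as np
a=bot.get_image("wrist")["color"][:,:,::-1];b=cv2.resize(bot.get_image("scene")["color"][150:240,150:250,::-1],(427,384))
cv2.imwrite("pics/w4.png",cv2.resize(np.hstack([a,b]),(800,327)))
E
```

```text
clock: 5.25
tcp_pos: [0.4708, -0.1744, 0.1383]
ee_rot: [-3.141, 0.006, 0.001]
contact_force: [-0.2, 0.0, 0.1]
width: -0.0001
gripper_force: 0.0
```

View pics/w4.png

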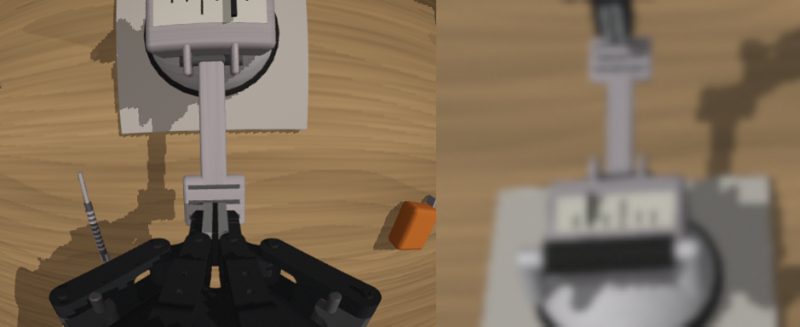

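The lever is back up, contact force is zero and the pointer stands one mark on. Now the second stroke.

```bash
python3 -m handwheel '[{"gripper":1,"x":0,"y":0,"z":-0.6,"roll":0},{"gripper":1,"x":0,"y":0,"z":-0.35,"roll":0},{"gripper":1,"x":0,"y":0,"z":-0.35,"roll":0},{"gripper":1,"x":0,"y":0,"z":-0.3,"roll":0},{"gripper":1,"x":0,"y":0,"z":-0.15,"roll":0},{"gripper":1,"x":0,"y":0,"z":-0.08,"roll":0},{"gripper":1,"x":0,"y":0,"z":0,"roll":0},{"gripper":1,"x":0,"y":0,"z":0,"roll":0}]'
python3 -m handwheel '[{"gripper":1,"x":0,"y":0,"z":0.4,"roll":0},{"gripper":1,"x":0,"y":0,"z":0.7,"roll":0},{"gripper":1,"x":0,"y":0,"z":0.73,"roll":0},{"gripper":1,"x":0,"y":0,"z":0,"roll":0},{"gripper":1,"x":0,"y":0,"z":0,"roll":0},{"gripper":1,"x":0,"y":0,"z":0,"roll":0}]'
python3 - <<'E'
from rig import bot
import cv2,numpy as np
a=bot.get_image("wrist")["color"][:,:,::-1];b=cv2.resize(bot.get_image("scene")["color"][150:240,150:250,::-1],(427,384))
cv2.imwrite("pics/w5.png",cv2.resize(np.hstack([a,b]),(800,327)))
E
```

```text
clock: 6.35
tcp_pos: [0.4707, -0.1748, 0.0853]
ee_rot: [3.141, -0.008, 0.0]
contact_force: [-7.8, 1.7, 30.6]
width: -0.0
gripper_force: 15.5
clock: 7.1
tcp_pos: [0.4706, -0.1743, 0.1379]
ee_rot: [-3.141, 0.006, 0.002]
contact_force: [-1.1, -0.1, -0.2]
width: 0.0002
gripper_force: 0.0
```

View pics/w5.png

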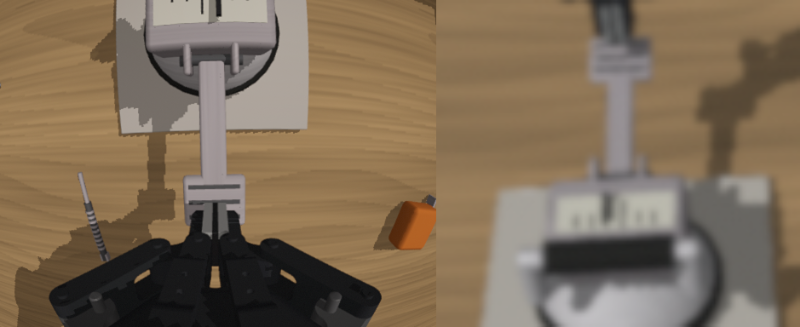

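The pointer has moved one more mark (wrist column 228→215), and the lever is up. After the third stroke I'll lift well clear.

```bash
python3 -m handwheel '[{"gripper":1,"x":0,"y":0,"z":-0.6,"roll":0},{"gripper":1,"x":0,"y":0,"z":-0.35,"roll":0},{"gripper":1,"x":0,"y":0,"z":-0.35,"roll":0},{"gripper":1,"x":0,"y":0,"z":-0.3,"roll":0},{"gripper":1,"x":0,"y":0,"z":-0.15,"roll":0},{"gripper":1,"x":0,"y":0,"z":-0.08,"roll":0},{"gripper":1,"x":0,"y":0,"z":0,"roll":0},{"gripper":1,"x":0,"y":0,"z":0,"roll":0}]'
python3 -m handwheel '[{"gripper":1,"x":0,"y":0,"z":0.4,"roll":0},{"gripper":1,"x":0,"y":0,"z":0.7,"roll":0},{"gripper":1,"x":0,"y":0,"z":0.8,"roll":0},{"gripper":1,"x":0,"y":0,"z":0.8,"roll":0},{"gripper":1,"x":0,"y":0,"z":0.8,"roll":0},{"gripper":1,"x":0,"y":0,"z":0.5,"roll":0},{"gripper":1,"x":0,"y":0,"z":0,"roll":0},{"gripper":1,"x":0,"y":0,"z":0,"roll":0},{"gripper":1,"x":0,"y":0,"z":0,"roll":0}]'
python3 - <<'E'
from rig import bot
import cv2,numpy as np
a=bot.get_image("wrist")["color"][:,:,::-1];b=cv2.resize(bot.get_image("scene")["color"][150:240,150:250,::-1],(427,384))
cv2.imwrite("pics/w6.png",cv2.resize(np.hstack([a,b]),(800,327)))
E
```

```text
clock: 8.2
tcp_pos: [0.4707, -0.1748, 0.0853]
ee_rot: [3.141, -0.007, 0.001]
contact_force: [-6.7, 1.4, 29.6]
width: -0.0001
gripper_force: 15.3
clock: 9.32
tcp_pos: [0.4706, -0.1744, 0.203]
ee_rot: [-3.141, 0.007, 0.002]
contact_force: [0.3, -0.5, -0.1]
width: -0.0001
gripper_force: 0.0
```

View pics/w6.png

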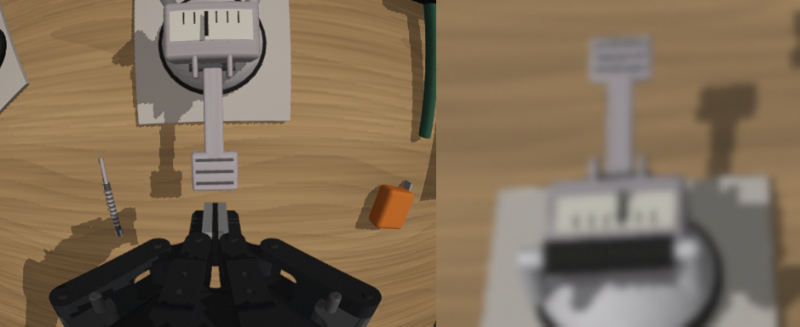

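The pointer is at wrist (206,25) on the fourth mark, with three marks to its right and two to its left. That is the third mark after the start. The lever is up and the arm is clear.

```bash
python3 -c "
from rig import bot
print(bot.hand_in())"
```

```text
the job is handed in; nothing more can be done
None
```

I pressed the one-cup lifter's lever right down three times, letting it come up fully each time; the pointer stands on the third mark after its start, the lever is up, the twin lifter was never touched, and I handed the job in at about 9.4 s (no verdict was returned).

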